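# Set the shunt box: selector six clicks up from its stop, link locked on the stud

### The arm

A 6-joint arm with a two-finger parallel gripper is mounted at the origin on the work surface. World frame = base frame: x ahead of the robot, y to its left, z up, the work surface at z = 0. Lengths are in m, angles in rad, forces in N, time in s.
With the tool pointing down it reaches from about 0.225 to 0.875 m from the base axis. Payload 3.4 kg.
Tool frame: the origin (TCP) lies at the very end of the fingers, on their centre line; the grasp point (between the pads) lies 19 mm behind it; z points along the fingers, x is the direction in which the jaws open and shut, and the axes are right-handed (so a half turn about z gives the same grasp; the last joint's range is limited). The gripper opens to 85 mm and grips with 20 to 120 N. Pads are 22 mm wide; open, the fingers measure 114 mm over their backs; the gripper's body (76 mm by 85 mm) begins 54 mm behind the grasp point. The pads swing forward as they close: fully open they stand 13 mm farther back than shut.
Start: joints at [1.029, 0.276, 1.505, -0, 1.361, -0.121], TCP at [0.235, 0.525, 0.231] pointing down, gripper open.
Joint ranges: [-2.89, 2.89], [-0.75, 2.08], [0.22, 2.7], [-1.18, 4.32], [0.11, 2.71], [-2.7, 2.7]. Speed limits (rad/s): [2.57, 2.57, 3.14, 3.14, 3.14, 3.14].

### API

Orientations are given as a unit quaternion [w, x, y, z].
In Python, from rig import manip gives the robot as it stands.
- The arm moves only by the tool carry_out, never from a script. Its argument "series" is a list of rows, each a list of 2 entries, a list of its own where there are three numbers: the shift along the tool's x, y, z in mm, then the turn about the tool's z in degrees. A call has 1 to 10 rows; each row shifts and turns the pose as measured when the row begins, along the tool's axes as they then stand; what a row does not reach is not made up. A row lasts 1/12 s, in which the tool goes at most 41.7 mm and 7.16 degrees, less where a joint would pass 70% of its speed; a pose out of reach is approached as far as the arm can. A call is refused whole if a number of a shift passes 41.7 or a number of a turn 7.16, either way. A call with a gripper value outside its range is refused whole. "fingers" is the finger opening in mm, from 0 to 85.4, set as the call begins (left out, the last holds). The fingers move at their own pace and stop on an object; "squeeze" is the grip in N (left out, the last holds). Time passes only in rows, so rows that do not move let the fingers close. It gives the time, the measured TCP pose, the force and the opening at its end, in the units of the state.
- manip.get_state(): the state, without advancing time (a new reading comes with each control period).
- manip.get_image(name): name is "scene" or "top" or "wrist"; returns a dict with "frame" (400x640x3 uint8, blue, green, red), "K" (3x3 intrinsics, pixels), "rvec" (rotation vector, rad) and "tvec" (3), from world to camera coordinates, as OpenCV has them; the wrist camera has in their place "mount" (4x4, takes a point from camera to tool coordinates, whose origin is the TCP and whose axes are the tool frame's). Camera axes: x right, y down, z forward; pixel columns grow to the right and rows downward; lengths in m; the calibration is good to about 2 mm. A picture is of the moment at which its call begins: read the wrist's pose just before it. There is no depth.
- manip.sign_off(): hands the job in, once; it reports no verdict.
The state is a dict: "clock": time; "qpos": joint angles; "qd": joint speeds; "effort": joint torques, N m; "position": TCP position; "ee_rot": TCP orientation; "contact_force": force on the tool from outside, world axes, zero at the start; "moment": the same for the moment, N m; "width": finger opening in m.
Only numpy, scipy, OpenCV 4.12 (cv2) and the standard library are available. Lean on these libraries where they do the work, as an engineer would, in place of code of your own. Each camera call takes 0.05 s, during which the arm holds its last target. There are 200 camera calls.

### The job

Get the shunt box on the bench ready for a calibration run: first wind its selector arm back (anticlockwise seen from above) against its stop, then turn it forward (clockwise) exactly six clicks from the stop, never slipping on to the seventh. Then take the keyhole link, the brass plate with the upright grip, press the large end of its keyhole down over the stud head on the box, with the link along the box's black seat strip, and slide it until the stud is home at the narrow end of the slot and the link lies flat. Let go of everything and leave the plain brass strap, the steel canister and the handheld meter where they are.

Things in the scene. Friction and masses are not known exactly. Their poses are not given: they have to be found in the camera images.
- shunt_box: Fixed grey box with an aluminium top, 220 mm (its x) by 300 mm (its y), top face 70 mm high; origin at the centre of its underside, z up, -x is the long front face towards the robot. It does not move when pushed. On its top: the selector at x 0, y +70 mm and the stud at x +30, y -95 mm.
- selector_axis (a point): Point on the turning axis of the selector, on the box's top face. Black hub 48 mm across and 36 mm high, with one arm 16 mm wide that reaches 66 mm from the axis; the arm's top is 32 mm above the top face, its underside 6 mm. Nine black dots, one for each click position, are printed around it on a white dial at a radius of 70 mm.
- selector_end (a point): Point in the selector's arm, 50 mm out from the axis, half-way across its width, 19 mm above the box's top face; moves with the arm. Push the arm sideways here: a click takes about 7 N, then the arm snaps on into the next rest by itself.
- selector (a joint): Angle of the selector, rad. 0 is the first rest, at its anticlockwise stop, where the arm points along the box's -y; grows as the arm turns clockwise seen from above (from -y by way of -x, the front, to +y). A rest (click) every pi/6 rad, 0 to 8; the far stop is at the eighth. Starts in the first, second or third rest.
- stud (a point): Top centre of the steel stud on the box's top face: neck 10 mm across, round head 18 mm across, from 8 mm to 14 mm above the top face, its upper rim bevelled. A black seat strip under it runs along the box's x.
- link_grip (a point): Centre of the upright black grip fin of the loose keyhole link, 23 mm above its underside. Fin 40 mm long (link x), 14 mm thick (link y), 36 mm tall, on a brass plate 5 mm thick, 50 mm wide (link y), reaching 63 mm to -x and 82 mm to +x of this point. Axes are the link's. About 0.28 kg; starts flat on the table.
- keyhole (a point): Centre of the keyhole's large end, a 22 mm square opening through the link's plate, half-way through its thickness; 37 mm to +x of the grip's centre and 20.5 mm lower. The slot, 13 mm wide, leads from it towards the link's +x.
- slot_end (a point): Point in the link, half-way through the plate: where the stud's axis stands when the link is fully home; 65 mm to +x of the grip's centre, 28 mm beyond the centre of the large end, 20.5 mm lower than the grip's centre.
- strap: Bystander: plain brass strap 140 x 45 x 5 mm with two round holes and no grip; leave alone. Origin at the centre of its underside.
- standard: Bystander: steel canister 72 mm across with two brass posts on its black top, 111 mm high in all; leave alone.
- handheld: Bystander: handheld meter lying flat, 150 x 75 x 34 mm; leave alone.
Mind the look-alikes: they are no part of the job. There is more than one size of the part that bears link_grip; the job needs the smaller.

How it is judged:
By the outcome, as a careful person would: the job done as asked, in the order asked, and still so for the second after the job is handed in, with the robot touching nothing.
It also fails if it takes over 72 s, if anything falls off the work surface, if the arm or the gripper's body presses on something with over 40 N, if the wrist force passes 120 N, or if a joint passes its speed limit or range.

## Working session

There is one attempt and no reset: what is moved stays moved. The work goes in short steps, Python scripts to look and compute and a tool call to move; the robot and the scene stay as the last step left them, time stands still between calls to the robot, and variables do not carry over. Pictures are saved under pics/ and viewed, about 8 in all and at most 12, crops included, and the job is handed in when it is done.

Besides the shell and the picture viewer there is one more tool, called by a JSON object that holds its "method" and its "body", one argument or row to a line. carry_out: Moves the arm, as the interface text tells. Its arguments: {"type":"object","properties":{"series":{"type":"array","items":{"type":"array"}},"fingers":{"type":"number"},"squeeze":{"type":"number"}},"required":["series"]}

```bash
mkdir -p pics; ls; python3 - <<'E'
from rig import manip
import cv2,numpy as np
s=manip.get_state();print({k:np.round(v,3).tolist() for k,v in s.items()})
for n in("top","scene"):
    d=manip.get_image(n);cv2.imwrite(f"pics/{n}0.png",d["frame"]);np.savez(f"{n}0.npz",**d);print(n,np.round(d["K"],1).tolist(),d["rvec"],d["tvec"])
E
```

```text
pics
{'clock': 0.0, 'qpos': [1.029, 0.277, 1.506, 0.0, 1.361, -0.121], 'qd': [-0.002, 0.0, -0.001, -0.0, -0.0, -0.0], 'effort': [-0.0, -41.678, -24.58, -0.001, 0.011, -0.0], 'position': [0.235, 0.524, 0.23], 'ee_rot': [0.0, 0.839, 0.544, -0.001], 'contact_force': [0.393, -0.108, -0.072], 'moment': [0.001, 0.043, -0.003], 'width': 0.086}
top [[432.1, 0.0, 324.3], [0.0, 432.1, 198.5], [0.0, 0.0, 1.0]] [ 2.17783823 -2.17056873  0.1171593 ] [-0.01945449  0.54315174  1.20085514]
scene [[363.5, 0.0, 318.4], [0.0, 363.5, 203.8], [0.0, 0.0, 1.0]] [ 1.77652498  1.90110683 -0.66831591] [ 0.02189058 -0.34115155  1.3282931 ]
```

View pics/top0.png

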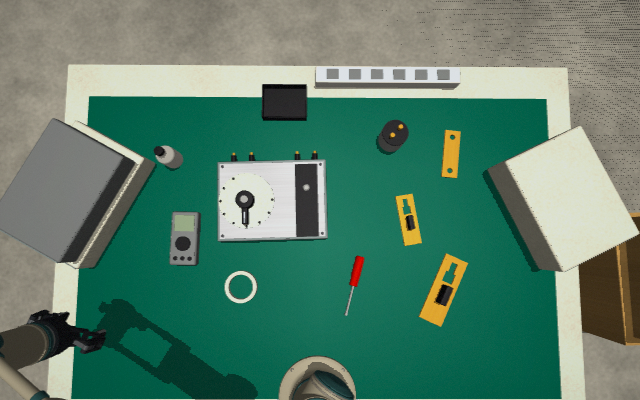

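View pics/scene0.png

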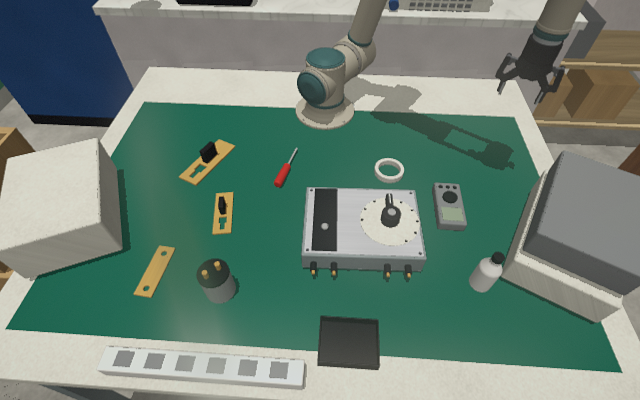

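The top view shows the box at about (272,200), with its selector at (245,200), its arm pointing at the front and the stud at (306,188). The small link is at (408,220), the oversized one at (443,290), the strap at (451,154), the canister at (393,135) and the meter at (184,238).

```bash
cat > h.py <<'E'
import cv2,numpy as np
from scipy.spatial.transform import Rotation as R
from rig import manip
def q2R(q): return R.from_quat([q[1],q[2],q[3],q[0]]).as_matrix()
def grab(n,name=None):
    s=manip.get_state(); d=manip.get_image(n)
    if name: cv2.imwrite(f"pics/{name}.png",d["frame"])
    if n=="wrist":
        T=np.eye(4);T[:3,:3]=q2R(s["ee_rot"]);T[:3,3]=s["position"];C=T@np.array(d["mount"])
        Rc,o=C[:3,:3],C[:3,3]
    else:
        Rw=cv2.Rodrigues(np.array(d["rvec"]))[0];Rc=Rw.T;o=-Rc@np.array(d["tvec"]).ravel()
    return d["frame"],np.array(d["K"]),Rc,o,s
def cast(px,K,Rc,o,z):
    px=np.atleast_2d(px).astype(float);v=np.c_[(px[:,0]-K[0,2])/K[0,0],(px[:,1]-K[1,2])/K[1,1],np.ones(len(px))]@Rc.T
    return (o+v*((z-o[2])/v[:,2])[:,None])[:,:2]
def proj(P,K,Rc,o):
    p=(np.atleast_2d(P)-o)@Rc; return np.c_[K[0,0]*p[:,0]/p[:,2]+K[0,2],K[1,1]*p[:,1]/p[:,2]+K[1,2]]
def blobs(m,amin=50):
    n,l,st,c=cv2.connectedComponentsWithStats(m.astype(np.uint8)); 
    return [(st[i],c[i],l==i) for i in range(1,n) if st[i,4]>=amin]
def togo(xyz,yaw,s=None):
    """mm shift in tool axes and turn (deg) about tool z so tool x axis heads at world yaw (mod 180), tool down"""
    s=s or manip.get_state();M=q2R(s["ee_rot"]);d=M.T@(np.array(xyz)-s["position"])*1e3
    cur=np.degrees(np.arctan2(M[1,0],M[0,0]));t=-(((yaw-cur)+90)%180-90)
    return np.round(d,1).tolist(),round(t,2),"curyaw",round(cur,2)
E
python3 - <<'E'
from h import *
f,K,Rc,o,s=grab("top")
hsv=cv2.cvtColor(f,cv2.COLOR_BGR2HSV)
print("cam",o)
yel=cv2.inRange(hsv,(15,120,120),(35,255,255))
for st,c,m in blobs(yel,100):
    ys,xs=np.nonzero(m);w=cast(np.c_[xs,ys],K,Rc,o,.005)
    r=cv2.minAreaRect((w*1000).astype(np.float32));print("yel",c.round(),np.round(r[0]),np.round(r[1]),round(r[2],1))
green=cv2.inRange(hsv,(60,80,40),(95,255,255))
m=(green==0); sub=np.zeros_like(m);sub[145:255,205:340]=m[145:255,205:340]
for st,c,b in blobs(sub,3000):
    cn=max(cv2.findContours(cv2.morphologyEx(b.astype(np.uint8),cv2.MORPH_OPEN,np.ones((15,15))),0,2)[0],key=cv2.contourArea)
    r=cv2.minAreaRect(cast(cn[:,0],K,Rc,o,.07).astype(np.float32)*1000);print("box",r)
wh=cv2.inRange(hsv,(0,0,0),(179,255,70)); sub=np.zeros_like(wh);sub[160:240,220:328]=wh[160:240,220:328]
for st,c,b in blobs(sub,40):
    ys,xs=np.nonzero(b);w=cast(np.c_[xs,ys],K,Rc,o,.07);print("dark",st,c.round(1),w.mean(0),cv2.minAreaRect(w.astype(np.float32)*1000))
print("stud",cast([306,187.5],K,Rc,o,.084))
E
```

```text
cam [ 0.42120451 -0.00782271  1.24898797]
yel [451. 154.] [ 680. -388.] [ 46. 140.] 84.1
yel [408. 221.] [ 486. -260.] [145.  50.] 9.8
yel [621. 286.] [ 284. -863.] [255.   9.] 0.9
yel [442. 291.] [ 287. -356.] [ 68. 196.] 65.4
box ((535.5494995117188, 125.5758056640625), (219.0542755126953, 295.8592529296875), 1.5510047674179077)
dark [ 295  164   23   73 1486] [306.1 200.2] [0.53427718 0.03262472] ((535.8309936523438, 32.625221252441406), (198.50469970703125, 57.89936828613281), 1.7339078187942505)
dark [236 191  18  33 268] [244.8 203. ] [0.52578919 0.20009665] ((514.9425659179688, 200.75157165527344), (87.96908569335938, 46.481632232666016), 1.1056203842163086)
stud [[0.56735535 0.03261002]]
```

```bash
python3 -c "
from h import *
print(togo([.50,.195,.29],-90))"
```

```text
([-192.5, 376.7, -59.1], np.float64(-24.11), 'curyaw', np.float64(65.89))
```

{"method": "carry_out", "body": {
  "series": [
    [[0,0,0],7.1],
    [[0,0,0],7.1],
    [[0,0,0],7.1],
    [[0,0,0],7.1],
    [[0,0,0],7.1],
    [[0,0,0],7.1],
    [[0,0,0],7.1],
    [[0,0,0],7.1],
    [[0,0,0],7.1],
    [[0,0,0],7.1]
  ]
}}

```text
clock: 0.98
position: [0.2333, 0.5223, 0.2265]
ee_rot: [0.004, 0.999, -0.052, -0.002]
contact_force: [-0.9, 0.1, -0.5]
width: 0.0855
```

{"method": "carry_out", "body": {
  "series": [
    [[0,0,0],7.1],
    [[0,0,0],7.1],
    [[0,0,0],7.1],
    [[0,0,0],7.1],
    [[0,0,0],7.1],
    [[0,0,0],7.1],
    [[0,0,0],7.1],
    [[0,0,0],7.1],
    [[0,0,0],7.1],
    [[0,0,0],7.1]
  ]
}}

```text
clock: 1.82
position: [0.232, 0.52, 0.2224]
ee_rot: [0.009, 0.779, -0.627, 0.001]
contact_force: [-0.6, -0.7, 0.9]
width: 0.0857
```

```bash
python3 -c "
from h import *
print(togo([.50,.195,.29],-90),manip.get_state()['qpos'])"
```

```text
([375.7, -191.4, -65.0], np.float64(12.37), 'curyaw', np.float64(-77.63)) [ 1.02905058e+00  2.82589053e-01  1.51789302e+00 -3.93605570e-05
  1.35952659e+00  2.38411886e+00]
```

{"method": "carry_out", "body": {
  "series": [
    [[36,-18,-2],1.2],
    [[36,-18,-2],1.2],
    [[36,-18,-2],1.2],
    [[36,-18,-2],1.2],
    [[36,-18,-2],1.2],
    [[36,-18,-2],1.2],
    [[36,-18,-2],1.2],
    [[36,-18,-2],1.2],
    [[36,-18,-2],1.2]
  ]
}}

```text
clock: 2.57
position: [0.4356, 0.2165, 0.2389]
ee_rot: [0.01, 0.717, -0.697, -0.0]
contact_force: [1.5, -0.0, -0.2]
width: 0.0854
```

```bash
python3 - <<'E'
from h import *
f,K,Rc,o,s=grab("wrist","w1")
print(togo([.485,.196,.09],-90,s)); M=q2R(s["ee_rot"]);print("zaxis",M[:,2],s["position"],"cam",o,K[0,0])
print(proj([[.534,.196,.106],[.568,.0315,.084]],K,Rc,o))
E
```

```text
([19.8, -50.9, 148.4], np.float64(1.7), 'curyaw', np.float64(-88.3))
zaxis [-0.01423976 -0.01429879 -0.99979637] [0.43560632 0.21645849 0.23889058] cam [0.51640323 0.22008684 0.38111516] 293.4368124370274
[[344.00284959  82.56624853]
 [522.93114112  50.14309878]]
```

View pics/w1.png

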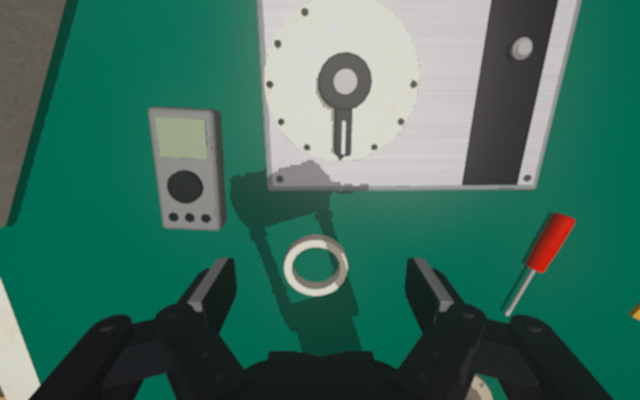

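The wrist view confirms the calibration: hub at (345,82), arm tip on the dot at (340,157), which is three clicks from the -y dot at (413,84). The stud is at (522,47). Going down to straddle the arm.

{"method": "carry_out", "body": {
  "series": [
    [[5,-12.5,36],0],
    [[5,-12.5,36],0],
    [[5,-12.5,36],0],
    [[5,-12.5,36],0],
    [[1,0,6],0]
  ],
  "fingers": 40,
  "squeeze": 20
}}

```text
clock: 3.03
position: [0.499, 0.183, 0.0905]
ee_rot: [0.003, 0.711, -0.703, 0.008]
contact_force: [0.6, 4.6, 2.7]
width: 0.04
```

```bash
python3 - <<'E'
from h import *
s=manip.get_state();print(togo([.484,.1945,.082],-88.4,s),s["qpos"],q2R(s["ee_rot"])[:,2])
E
```

```text
([-11.8, 14.9, 8.2], np.float64(-0.96), 'curyaw', np.float64(-89.36)) [ 0.2315829   0.32991663  1.8092492  -0.01886087  0.99895882  1.80129174] [ 0.00709378 -0.01462149 -0.99986794]
```

{"method": "carry_out", "body": {
  "series": [
    [[-6,8,4],-0.5],
    [[-5,6,3],0],
    [[0,0,0],0]
  ]
}}

```text
clock: 3.28
position: [0.4816, 0.1942, 0.0815]
ee_rot: [0.006, 0.714, -0.7, 0.006]
contact_force: [0.8, -0.1, -0.7]
width: 0.0397
```

```bash
python3 - <<'E'
from h import *
s=manip.get_state();print(togo([.484,.1945,.082],-88.4,s),s["contact_force"],q2R(s["ee_rot"])[:,2])
E
```

```text
([-0.3, -2.4, -0.5], np.float64(-0.48), 'curyaw', np.float64(-88.88)) [ 0.79784686 -0.12216901 -0.67569287] [ 5.75045169e-04 -1.64205914e-02 -9.99865008e-01]
```

{"method": "carry_out", "body": {
  "series": [
    [[0,0,0],0],
    [[0,0,0],0],
    [[0,0,0],0],
    [[5,-0.3,0],-5.8],
    [[6.1,-0.4,0],-7.1],
    [[6.1,-0.4,0],-7.1],
    [[6.1,-0.4,0],-7.1],
    [[6.1,-0.4,0],-7.1]
  ],
  "fingers": 10,
  "squeeze": 20
}}

```text
clock: 3.95
position: [0.4907, 0.1646, 0.0843]
ee_rot: [0.008, 0.892, -0.453, 0.009]
contact_force: [2.4, 1.7, -7.9]
width: 0.0153
```

```bash
cat > sel.py <<'E'
from h import *
s=manip.get_state();A=np.array([.534,.1955]);p=s["position"][:2]-A;B=np.radians(1.6)
b=np.array([[np.cos(B),np.sin(B)],[-np.sin(B),np.cos(B)]])@p*1e3
M=q2R(s["ee_rot"]);yaw=np.degrees(np.arctan2(M[1,0],M[0,0]))
print("r",np.hypot(*b).round(1),"theta pos",np.degrees(np.arctan2(-b[0],-b[1])).round(1),"theta yaw",round(-(yaw-1.6),1),"z",s["position"][2].round(4),"F",np.round(s["contact_force"],1),np.round(s["moment"],2),"w",s["width"],"q6",s["qpos"][5],"tilt",M[:2,2].round(4),s["clock"])
E
python3 sel.py
```

```text
r 53.2 theta pos 56.1 theta yaw 55.4 z 0.0843 F [ 2.4  1.7 -7.9] [ 0.39 -0.31 -0.48] w 0.0153057746290496 q6 1.1625170372961227 tilt [ 0.009  -0.0227] 3.95
```

{"method": "carry_out", "body": {
  "series": [
    [[6.3,-0.4,0.3],-7.1],
    [[6.3,-0.4,0.3],-7.1],
    [[6.3,-0.4,0.3],-7.1],
    [[6.3,-0.4,0.3],-7.1],
    [[6.3,-0.4,0.3],-7.1],
    [[6.3,-0.4,0.3],-7.1],
    [[6.3,-0.4,0.3],-7.1],
    [[5,-0.3,0.2],-5.6],
    [[2,0,0],-2]
  ]
}}

```text
clock: 4.7
position: [0.5385, 0.1415, 0.0843]
ee_rot: [0.01, 0.999, 0.038, 0.007]
contact_force: [-5.1, -0.3, -2.8]
width: 0.0153
```

```bash
python3 sel.py
```

```text
r 54.2 theta pos -3.1 theta yaw -2.8 z 0.0843 F [-5.1 -0.3 -2.8] [ 0.42  0.76 -0.54] w 0.01525293583077743 q6 0.0849839506831818 tilt [ 0.0143 -0.0204] 4.7
```

{"method": "carry_out", "body": {
  "series": [
    [[-6.3,-0.4,0.2],7.1],
    [[-6.3,-0.4,0.2],7.1],
    [[-6.3,-0.4,0.2],7.1],
    [[-6.3,-0.4,0.2],7.1],
    [[-6.3,-0.4,0.2],7.1],
    [[-6.3,-0.4,0.2],7.1],
    [[-6.3,-0.4,0.2],7.1],
    [[-6.3,-0.4,0.2],7.1],
    [[-6.3,-0.4,0.2],7.1]
  ]
}}

```text
clock: 5.45
position: [0.4879, 0.169, 0.0843]
ee_rot: [0.004, 0.865, -0.502, 0.01]
contact_force: [3.6, -3.1, -5.7]
width: 0.0157
```

```bash
python3 sel.py
```

```text
r 53.2 theta pos 61.7 theta yaw 61.9 z 0.0843 F [ 3.6 -3.1 -5.7] [-0.38 -0.12  0.19] w 0.015683492998961053 q6 1.2794791220755208 tilt [ 0.0142 -0.0173] 5.45
```

58° to go to rest 4 (120°).

{"method": "carry_out", "body": {
  "series": [
    [[-6.3,-0.4,0.2],7.1],
    [[-6.3,-0.4,0.2],7.1],
    [[-6.3,-0.4,0.2],7.1],
    [[-6.3,-0.4,0.2],7.1],
    [[-6.3,-0.4,0.2],7.1],
    [[-6.3,-0.4,0.2],7.1],
    [[-6.3,-0.4,0.2],7.1],
    [[-5.5,-0.3,0.2],6.2]
  ]
}}

```text
clock: 6.12
position: [0.4867, 0.2212, 0.0844]
ee_rot: [0.006, -0.522, 0.853, -0.011]
contact_force: [2.6, 0.2, -5.9]
width: 0.0154
```

```bash
python3 sel.py
```

```text
r 53.8 theta pos 120.1 theta yaw 118.6 z 0.0844 F [ 2.6  0.2 -5.9] [ 0.13 -0.23 -0.15] w 0.015371858804708647 q6 2.3645287479681167 tilt [ 0.0214 -0.0131] 6.1167
```

```bash
cat > arc.py <<'E'
from h import *
import sys
A=np.array([.534,.1955]);B=np.radians(1.6);s=manip.get_state();M=q2R(s["ee_rot"]);y0=np.degrees(np.arctan2(M[1,0],M[0,0]))
def P(a,r=.051): 
    t=np.radians(a);b=np.array([-np.sin(t),-np.cos(t)])*r;c,n=np.cos(B),np.sin(B);return A+[c*b[0]-n*b[1],n*b[0]+c*b[1]]
p=s["position"][:2]
for a,turn in zip(map(float,sys.argv[1].split(',')),map(float,sys.argv[2].split(','))):
    y=np.radians(y0);d=P(a)-p;p=P(a)
    print(a,[round(1e3*(d@[np.cos(y),np.sin(y)]),1),round(1e3*(d@[np.sin(y),-np.cos(y)]),1)],turn);y0-=turn
E
python3 arc.py 120,126,132,140,148,155,162,169,175,178 0,6,6,0,0,0,0,0,0,0
```

```text
120.0 [np.float64(0.2), np.float64(-2.8)] 0.0
126.0 [np.float64(-5.3), np.float64(-0.4)] 6.0
132.0 [np.float64(-5.3), np.float64(-0.4)] 6.0
140.0 [np.float64(-7.1), np.float64(-0.7)] 0.0
148.0 [np.float64(-6.9), np.float64(-1.6)] 0.0
155.0 [np.float64(-5.8), np.float64(-2.2)] 0.0
162.0 [np.float64(-5.5), np.float64(-2.9)] 0.0
169.0 [np.float64(-5.1), np.float64(-3.6)] 0.0
175.0 [np.float64(-4.0), np.float64(-3.5)] 0.0
178.0 [np.float64(-1.9), np.float64(-1.9)] 0.0
```

{"method": "carry_out", "body": {
  "series": [
    [[0,0,0],0],
    [[0,0,0],0]
  ],
  "fingers": 50
}}

```text
clock: 6.28
position: [0.4879, 0.2227, 0.0859]
ee_rot: [0.008, -0.523, 0.852, -0.011]
contact_force: [-0.6, -0.1, 0.3]
width: 0.0386
```

{"method": "carry_out", "body": {
  "series": [
    [[-5.5,-3,0.5],6],
    [[-5.3,-0.4,0.5],6],
    [[-7,-0.7,0.5],0],
    [[-7,-1.6,0.3],0],
    [[-5.8,-2.2,0.3],0],
    [[-5.5,-3,0.3],0]
  ]
}}

```text
clock: 6.78
position: [0.5061, 0.2407, 0.085]
ee_rot: [-0.004, -0.437, 0.899, -0.01]
contact_force: [-5.0, -2.0, 1.5]
width: 0.0499
```

```bash
python3 sel.py;python3 arc.py 169,175,178 0,0,0
```

```text
r 53.1 theta pos 149.9 theta yaw 129.7 z 0.085 F [-5.  -2.   1.5] [-0.32  0.88 -0.01] w 0.04985324168926672 q6 2.582453272179362 tilt [ 0.0016 -0.0216] 6.7833
169.0 [np.float64(-14.0), np.float64(-10.3)] 0.0
175.0 [np.float64(-4.0), np.float64(-3.6)] 0.0
178.0 [np.float64(-1.8), np.float64(-1.9)] 0.0
```

{"method": "carry_out", "body": {
  "series": [
    [[-5,-3,0.2],0],
    [[-5,-3.5,0.2],0],
    [[-5,-4,0.2],0],
    [[-4,-3.5,0.2],0]
  ]
}}

```text
clock: 7.12
position: [0.5198, 0.2448, 0.0833]
ee_rot: [-0.015, -0.444, 0.896, -0.008]
contact_force: [-14.8, -2.4, 8.5]
width: 0.0499
```

```bash
python3 sel.py;python3 arc.py 172,177 0,0
```

```text
r 51.3 theta pos 165.6 theta yaw 128.9 z 0.0833 F [-14.8  -2.4   8.5] [-0.57  2.46 -0.5 ] w 0.0498732094859625 q6 2.5650113882936094 tilt [-0.0197 -0.0274] 7.1167
172.0 [np.float64(-4.2), np.float64(-4.0)] 0.0
177.0 [np.float64(-3.1), np.float64(-3.2)] 0.0
```

```bash
sed -i 's/r=.051/r=float(sys.argv[3])\/1e3/' arc.py; python3 arc.py 164,168,173,178 0,0,0,0 63
```

```text
164.0 [np.float64(-5.6), np.float64(10.4)] 0.0
168.0 [np.float64(-3.5), np.float64(-2.7)] 0.0
173.0 [np.float64(-4.1), np.float64(-3.6)] 0.0
178.0 [np.float64(-3.8), np.float64(-4.0)] 0.0
```

{"method": "carry_out", "body": {
  "series": [
    [[-2,5.5,0],0],
    [[-3.5,5,0],0],
    [[-3.5,-2,0],0],
    [[-4,-3,0],0]
  ]
}}

```text
clock: 7.45
position: [0.515, 0.2545, 0.0821]
ee_rot: [-0.026, -0.446, 0.895, -0.008]
contact_force: [-9.7, -1.3, 7.2]
width: 0.0499
```

```bash
python3 sel.py;python3 arc.py 172,177 0,0 63
```

```text
r 61.9 theta pos 163.8 theta yaw 128.6 z 0.0821 F [-9.7 -1.3  7.2] [-0.5   1.6  -0.28] w 0.0499270983176776 q6 2.579582265388582 tilt [-0.0399 -0.0376] 7.45
172.0 [np.float64(-7.6), np.float64(-4.9)] 0.0
177.0 [np.float64(-3.8), np.float64(-3.9)] 0.0
```

{"method": "carry_out", "body": {
  "series": [
    [[-9,-6,0],0],
    [[-3,-3,0],0]
  ]
}}

```text
clock: 7.62
position: [0.524, 0.259, 0.0814]
ee_rot: [-0.032, -0.447, 0.894, -0.006]
contact_force: [-0.5, 0.1, -0.1]
width: 0.0497
```

```bash
python3 sel.py;python3 arc.py 172,177 0,0 63
```

```text
r 64.3 theta pos 172.6 theta yaw 128.4 z 0.0814 F [-0.5  0.1 -0.1] [ 0.02 -0.03  0.01] w 0.04966934021662052 q6 2.57567752735854 tilt [-0.0515 -0.0386] 7.6167
172.0 [np.float64(1.4), np.float64(-0.5)] 0.0
177.0 [np.float64(-3.8), np.float64(-4.0)] 0.0
```

{"method": "carry_out", "body": {
  "series": [
    [[1.5,1.5,-25],0],
    [[1.5,1.5,-40],0],
    [[0,0,-30],-7],
    [[0,0,-5],-7]
  ]
}}

```text
clock: 7.95
position: [0.5291, 0.2649, 0.1831]
ee_rot: [-0.03, -0.558, 0.829, -0.002]
contact_force: [0.7, 1.4, 0.5]
width: 0.0501
```

```bash
python3 sel.py; python3 - <<'E'
from h import *
f,K,Rc,o,s=grab("top","t2")
B=np.radians(1.6);c,n=np.cos(B),np.sin(B)
print(proj([[.534,.1955,.106]],K,Rc,o))
cv2.imwrite("pics/t2c.png",cv2.resize(f[140:260,170:470],None,fx=2.6,fy=2.6,interpolation=cv2.INTER_CUBIC))
E
```

```text
r 69.6 theta pos 177.6 theta yaw 113.7 z 0.1831 F [0.7 1.4 0.5] [ 0.05 -0.03  0.01] w 0.050076241350505306 q6 2.3189741068037644 tilt [-0.047  -0.0361] 7.95
[[244.23614416 198.6985576 ]]
```

View pics/t2c.png

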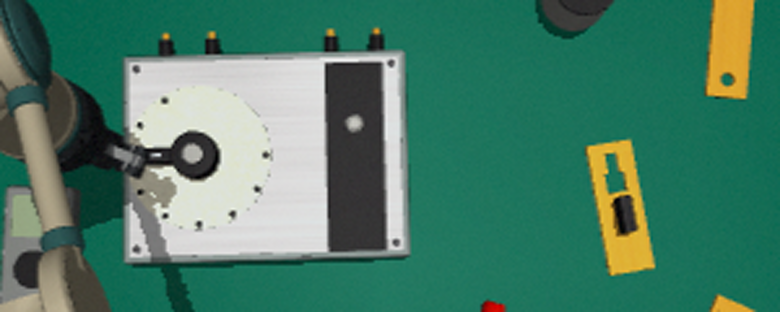

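The crop shows the selector arm pointing left (+y), at the sixth dot past the stop, while the link lies untouched with its keyhole at about (613,178) and its fin at (624,214). Next is the link.

```bash
cat > way.py <<'E'
from h import *
import sys
# way.py x y z(mm) yaw n : n equal rows
x,y,z,yaw,n=map(float,sys.argv[1:]);n=int(n)
s=manip.get_state();M=q2R(s["ee_rot"]);d=np.array([x,y,z])/1e3-s["position"]
cur=np.degrees(np.arctan2(M[1,0],M[0,0]));t=-(((yaw-cur)+90)%180-90)/n
print("pos",s["position"].round(4),"yaw",round(cur,2),"tilt",M[:2,2].round(4),"d",(d*1e3).round(1),"F",np.round(s["contact_force"],1),"q6",round(s["qpos"][5],2))
for i in range(n):
    print((M.T@d/n*1e3).round(1).tolist(),round(t,2)); M=M@R.from_euler('z',t,degrees=True).as_matrix()
E
python3 way.py 477 -262 130 -80 14
```

```text
pos [0.5292 0.265  0.1827] yaw -111.85 tilt [-0.0466 -0.0359] d [ -52.2 -527.   -52.7] F [ 1.2 -0.1  0. ] q6 2.32
[36.1, -10.7, 5.3] -2.27
[36.5, -9.3, 5.3] -2.27
[36.8, -7.8, 5.3] -2.27
[37.1, -6.3, 5.3] -2.27
[37.3, -4.9, 5.3] -2.27
[37.5, -3.4, 5.3] -2.27
[37.6, -1.9, 5.3] -2.27
[37.6, -0.4, 5.3] -2.27
[37.6, 1.1, 5.3] -2.27
[37.6, 2.6, 5.3] -2.27
[37.4, 4.1, 5.3] -2.27
[37.2, 5.6, 5.3] -2.27
[37.0, 7.0, 5.3] -2.27
[36.7, 8.5, 5.3] -2.27
```

{"method": "carry_out", "body": {
  "series": [
    [[36,-10.7,2],-2.3],
    [[36.5,-9.3,2],-2.3],
    [[36.8,-7.8,2],-2.3],
    [[37.1,-6.3,2],-2.3],
    [[37.3,-4.9,2],-2.3],
    [[37.5,-3.4,2],-2.3],
    [[37.6,-1.9,4],-2.3],
    [[37.6,-0.4,4],-2.3],
    [[37.6,1,4],-2.3],
    [[37.6,2.6,4],-2.3]
  ]
}}

```text
clock: 8.83
position: [0.5091, -0.1149, 0.1663]
ee_rot: [0.015, 0.721, -0.693, 0.005]
contact_force: [0.9, 0.1, -0.8]
width: 0.0497
```

```bash
python3 way.py 440 -255 150 -80 3
```

```text
pos [ 0.5091 -0.1149  0.1663] yaw -87.75 tilt [-0.0141 -0.0291] d [ -69.1 -140.1  -16.3] F [ 0.9  0.1 -0.8] q6 1.21
[45.6, 24.8, 7.1] -2.58
[44.4, 26.8, 7.1] -2.58
[43.2, 28.8, 7.1] -2.58
```

{"method": "carry_out", "body": {
  "series": [
    [[33,19,3],-2],
    [[33,20,3],-2],
    [[33,21,3],-2],
    [[28,20,2],-2],
    [[0,0,0],0]
  ]
}}

```text
clock: 9.25
position: [0.442, -0.2649, 0.1577]
ee_rot: [0.016, 0.766, -0.643, 0.011]
contact_force: [-0.4, 0.6, 0.5]
width: 0.0504
```

```bash
python3 - <<'E'
from h import *
f,K,Rc,o,s=grab("wrist","w3")
hsv=cv2.cvtColor(f,cv2.COLOR_BGR2HSV);yel=cv2.inRange(hsv,(12,100,90),(38,255,255))
M=q2R(s["ee_rot"]);print(s["position"],M[:2,2])
for st,c,m in blobs(yel,2000):
    cn=max(cv2.findContours(m.astype(np.uint8),0,2)[0],key=cv2.contourArea)
    w=cast(cn[:,0],K,Rc,o,.005).astype(np.float32)*1000;r=cv2.minAreaRect(w);print(c.round(),st,np.round(r[0],1),np.round(r[1],1),round(r[2],2),np.round(cv2.boxPoints(r)).tolist())
dk=cv2.inRange(hsv,(0,0,0),(179,255,60))
print([(b[0].tolist(),b[1].round(),cast(b[1],K,Rc,o,.041).round(4)) for b in blobs(dk,150)])
E
```

```text
[ 0.44202293 -0.26486613  0.15772269] [-0.00442747 -0.03854637]
[318. 135.] [ 291   60   55  151 6520] [ 487.7 -261.1] [145.8  51.6] 9.87 [[411.0, -248.0], [420.0, -299.0], [564.0, -274.0], [555.0, -223.0]]
[342. 324.] [ 305  278   70   80 2076] [ 272.9 -335.9] [ 45.1 132. ] 65.76 [[203.0, -329.0], [324.0, -384.0], [342.0, -342.0], [222.0, -288.0]]
[([53, 249, 493, 151, 31250], array([306., 355.]), array([[ 0.2548, -0.2866]])), ([368, 250, 13, 41, 234], array([372., 268.]), array([[ 0.3756, -0.3355]]))]
```

View pics/w3.png

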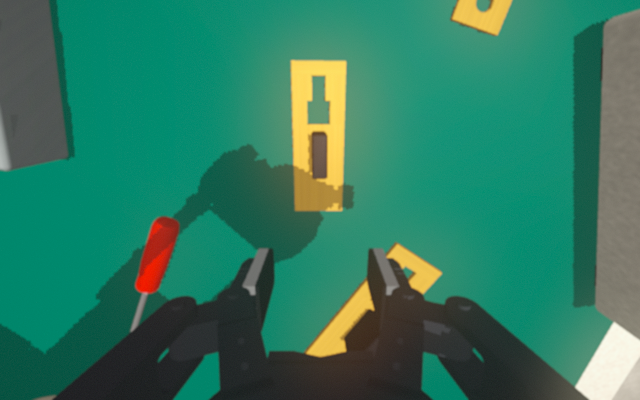

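The link is centred at (318,135), upright in the wrist view, with its keyhole ahead; the oversized link sits lower at (342,324). The contour fit gives yaw 9.9° and the grip at (478,-262.5) mm.

```bash
python3 way.py 478 -262.5 40 -80.1 4
```

```text
pos [ 0.4431 -0.2626  0.1577] yaw -80.07 tilt [-0.0035 -0.0361] d [ 3.490e+01  1.000e-01 -1.177e+02] F [ 0.1 -0.2 -0.7] q6 0.76
[0.5, -8.9, 29.4] 0.01
[0.5, -8.9, 29.4] 0.01
[0.5, -8.9, 29.4] 0.01
[0.5, -8.9, 29.4] 0.01
```

{"method": "carry_out", "body": {
  "series": [
    [[0.5,-9,29],0],
    [[0.5,-9,29],0],
    [[0.5,-9,29],0],
    [[0.5,-8,27],0],
    [[0,0,0],0]
  ],
  "fingers": 40
}}

```text
clock: 9.72
position: [0.4858, -0.2633, 0.0423]
ee_rot: [0.012, 0.762, -0.647, 0.018]
contact_force: [-1.0, -0.4, -0.5]
width: 0.0399
```

```bash
python3 way.py 478 -262.5 11 -80.1 2
```

```text
pos [ 0.4858 -0.2633  0.0423] yaw -80.71 tilt [ 0.0109 -0.0418] d [ -7.8   0.8 -31.3] F [-1.  -0.4 -0.5] q6 0.83
[-1.7, 3.9, 15.6] -0.31
[-1.7, 3.9, 15.6] -0.31
```

{"method": "carry_out", "body": {
  "series": [
    [[-1.5,3.9,16],-0.3],
    [[-1.5,3.9,15],-0.3],
    [[0,0,0],0]
  ]
}}

```text
clock: 9.97
position: [0.481, -0.26, 0.0109]
ee_rot: [0.012, 0.766, -0.643, 0.018]
contact_force: [-1.9, -0.2, 0.3]
width: 0.0403
```

```bash
python3 way.py 478 -262.5 11 -80.1 1
```

```text
pos [ 0.481  -0.26    0.0109] yaw -80.02 tilt [ 0.0129 -0.0413] d [-3.  -2.5  0.1] F [-1.9 -0.2  0.3] q6 0.82
[1.9, 3.4, -0.1] 0.08
```

Close on the fin.

{"method": "carry_out", "body": {
  "series": [
    [[2,3,0],0],
    [[0,0,0],0],
    [[0,0,0],0],
    [[0,0,0],0]
  ],
  "fingers": 8,
  "squeeze": 60
}}

```text
clock: 10.3
position: [0.4808, -0.2619, 0.0153]
ee_rot: [0.011, 0.766, -0.643, 0.021]
contact_force: [-0.7, -0.1, -2.5]
width: 0.0132
```

```bash
python3 way.py 478 -262.5 11 -80.1 1; python3 -c "from h import *;print(manip.get_state()['width'])"
```

```text
pos [ 0.4808 -0.2619  0.0153] yaw -80.02 tilt [ 0.0177 -0.0436] d [-2.8 -0.6 -4.3] F [-0.7 -0.1 -2.5] q6 0.81
[-0.1, 2.9, 4.2] 0.08
0.01319096079326712
```

{"method": "carry_out", "body": {
  "series": [
    [[0,0,-30],0],
    [[0,0,-40],0],
    [[-20,0,-30],-1]
  ]
}}

```text
clock: 10.55
position: [0.4736, -0.2385, 0.1128]
ee_rot: [0.012, 0.771, -0.637, 0.016]
contact_force: [1.4, -0.1, -0.5]
width: 0.0131
```

```bash
python3 way.py 505 30 135 -88.4 8
```

```text
pos [ 0.4736 -0.2385  0.1128] yaw -79.15 tilt [ 0.0094 -0.0392] d [ 31.4 268.5  22.2] F [ 1.4 -0.1 -0.5] q6 0.82
[-32.1, -10.2, -4.1] 1.16
[-32.3, -9.5, -4.1] 1.16
[-32.5, -8.9, -4.1] 1.16
[-32.6, -8.2, -4.1] 1.16
[-32.8, -7.6, -4.1] 1.16
[-33.0, -6.9, -4.1] 1.16
[-33.1, -6.2, -4.1] 1.16
[-33.2, -5.6, -4.1] 1.16
```

{"method": "carry_out", "body": {
  "series": [
    [[-32,-10,-4],1.2],
    [[-32,-9.5,-4],1.2],
    [[-32,-9,-4],1.2],
    [[-32,-8,-4],1.2],
    [[-32,-7.6,-4],1.2],
    [[-32,-7,-4],1.2],
    [[-32,-6,-4],1.2],
    [[-22,-5,-3],1],
    [[0,0,0],0]
  ]
}}

```text
clock: 11.3
position: [0.5137, 0.0233, 0.1495]
ee_rot: [0.003, 0.71, -0.704, 0.031]
contact_force: [0.6, -1.2, -1.7]
width: 0.0132
```

```bash
python3 way.py 505 30 135 -88.4 1; python3 - <<'E'
from h import *
f,K,Rc,o,s=grab("wrist","w4")
print(s["position"],"stud pred",proj([[.5676,.0325,.084]],K,Rc,o))
E
```

```text
pos [0.5137 0.0233 0.1495] yaw -89.57 tilt [ 0.0389 -0.0474] d [ -8.7   6.7 -14.5] F [ 0.6 -1.2 -1.7] q6 1.53
[-7.5, 9.2, 13.8] -1.17
[0.51369935 0.02328661 0.14950526] stud pred [[302.2277316  148.37041737]]
```

View pics/w4.png

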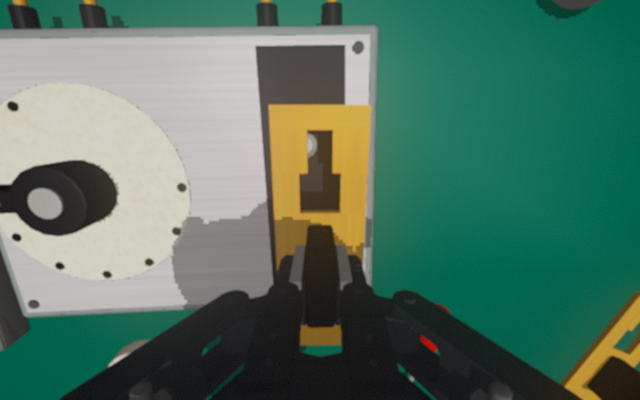

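The picture shows the link held square. Its large opening is at (301–341,174–212), and the stud head can be seen through the slot at (312,146), close to where I predicted it.

```bash
cat > key.py <<'E'
from h import *
import sys
f,K,Rc,o,s=grab("wrist",sys.argv[1])
hsv=cv2.cvtColor(f,cv2.COLOR_BGR2HSV);yel=cv2.inRange(hsv,(12,100,70),(38,255,255));yel[:,:220]=0;yel[:,420:]=0
M=q2R(s["ee_rot"]);zt=s["position"][2]-.0103
print("pos",s["position"].round(4),"tilt",M[:2,2].round(4))
b=max(blobs(yel,500),key=lambda b:b[0][4]);print(b[0])
fill=cv2.drawContours(np.zeros_like(yel),cv2.findContours(b[2].astype(np.uint8),0,2)[0],-1,255,-1)
hole=(fill>0)&(yel==0)
for st,c,m in blobs(hole,150):
    print("hole",st,c)
    ys,xs=np.nonzero(m);wd={y:(xs[ys==y].min(),xs[ys==y].max()) for y in np.unique(ys)}
    big=[y for y in wd if wd[y][1]-wd[y][0]>.8*max(v[1]-v[0] for v in wd.values())]
    pc=[np.mean([sum(wd[y])/2 for y in big]),(min(big)+max(big))/2];print("large centre px",pc,"rows",min(big),max(big),"w",wd[big[len(big)//2]])
    w=cast(pc,K,Rc,o,zt+.001)[0];print("keyhole world",w.round(4),"rel tcp",((w-s["position"][:2])*1e3).round(1))
e=[(y,np.nonzero(fill[y])[0]) for y in range(b[0][1]+6,b[0][1]+100)]
for k in(0,-1):
    P=cast([[x[k],y] for y,x in e if len(x)],K,Rc,o,zt+.001);p=np.polyfit(P[:,0],P[:,1],1);print("edge yaw",np.degrees(np.arctan(p[0])).round(2),"y at x",round(p[0]*.55+p[1],4))
print("stud(.084) at pred",proj([[.5676,.0325,.084]],K,Rc,o).round(1))
E
python3 key.py w4b
```

```text
pos [0.5131 0.0217 0.1494] tilt [ 0.0379 -0.0491]
[  268   104   103   168 11927]
hole [ 300  132   39   78 1663] [317.68009621 182.11304871]
large centre px [np.float64(319.4264705882353), np.float64(191.5)] rows 175 208 w (np.int64(302), np.int64(337))
keyhole world [0.549  0.0211] rel tcp [35.8 -0.6]
edge yaw 0.55 y at x 0.0468
edge yaw -0.12 y at x -0.0043
stud(.084) at pred [[299.9 147.5]]
```

```bash
python3 way.py 531 32.3 117 -88.4 3
```

```text
pos [0.5128 0.0201 0.149 ] yaw -89.57 tilt [ 0.0368 -0.0504] d [ 18.2  12.2 -32. ] F [-0.2 -0.6 -3.6] q6 1.52
[-4.6, -5.7, 10.7] -0.39
[-4.5, -5.8, 10.7] -0.39
[-4.5, -5.8, 10.7] -0.39
```

{"method": "carry_out", "body": {
  "series": [
    [[-4.6,-5.7,10.5],-0.4],
    [[-4.6,-5.7,10.5],-0.4],
    [[-4.5,-5.7,10.5],-0.4],
    [[0,0,0],0]
  ]
}}

```text
clock: 11.73
position: [0.5322, 0.0298, 0.1148]
ee_rot: [0.005, 0.716, -0.697, 0.032]
contact_force: [-1.1, 0.3, -2.6]
width: 0.0129
```

```bash
python3 key.py w5; python3 way.py 531.3 32.3 117 -88.4 1; python3 -c "
import cv2;f=cv2.imread('pics/w5.png')[90:290,200:440];cv2.imwrite('pics/w5c.png',cv2.resize(f,None,fx=3,fy=3,interpolation=cv2.INTER_CUBIC))"
```

```text
pos [0.5322 0.0298 0.1148] tilt [ 0.0378 -0.0521]
[  268   104   102   167 11584]
hole [ 300  132   39   78 1945] [317.8529563  178.28586118]
large centre px [np.float64(319.0735294117647), np.float64(191.5)] rows 175 208 w (np.int64(301), np.int64(337))
keyhole world [0.568 0.03 ] rel tcp [35.8  0.2]
edge yaw 1.61 y at x 0.0549
edge yaw 1.24 y at x 0.0042
stud(.084) at pred [[313.2 183.9]]
pos [0.5318 0.0294 0.1153] yaw -88.49 tilt [ 0.0373 -0.0527] d [-0.5  2.9  1.7] F [-0.1 -0.2 -2.5] q6 1.53
[-2.9, 0.4, -1.8] -0.09
```

View pics/w5c.png

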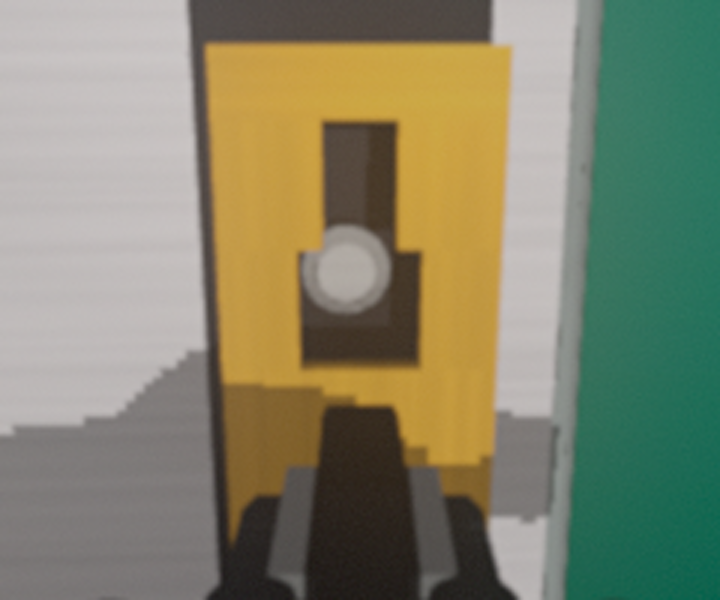

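The stud head is at crop (346,269), which is pixel (315.3,179.7), just ahead and left of the opening's centre. I'll check by number whether the slot shoulder hides part of the head.

```bash
python3 - <<'E'
import cv2,numpy as np
f=cv2.imread('pics/w5.png');h=cv2.cvtColor(f,cv2.COLOR_BGR2HSV)
for y in range(160,200,2): print(y,' '.join(f"{h[y,x,1]//10:2d}" for x in range(296,344,1)))
E
```

```text
160 17 16 16 17 16 17 17 17 17 17 17 15 11  6  7  6  6  7  7  7  7  7  7  7  7  8 10 11 10 11 11 11 10 10 11 15 17 17 17 17 17 17 17 17 17 17 17 17
162 17 16 17 16 17 17 17 17 17 17 17 16 12  7  7  8  7  7  8  7  7  8  7  7  7  8  9 11 10 11 11 11 11 10 11 15 17 17 17 17 17 17 17 17 17 17 17 17
164 16 16 17 16 17 17 17 17 17 16 17 16 13  7  7  7  5  5  5  5  5  6  5  6  7  8  9 11 11 10 11 11 10 10 11 15 17 17 17 17 17 17 17 17 17 17 17 17
166 16 16 17 17 17 16 17 17 17 17 16 14  8  3  2  2  2  2  2  2  2  2  2  3  3  3  4  6  9  9  9  8  8  8 10 14 17 17 17 17 17 17 17 17 17 17 17 17
168 17 17 16 17 16 17 17 17 17 17 16 11  4  2  2  2  2  2  2  2  2  2  2  2  2  2  2  3  3  4  6  7  7  6  8 13 16 17 17 17 17 17 17 17 17 17 17 17
170 17 17 17 16 17 17 17 17 17 17 15 11  4  2  2  2  2  2  2  2  2  2  2  2  2  2  2  2  2  2  3  4  7  7  8 14 17 17 17 17 17 17 17 17 17 17 17 17
172 17 17 17 17 17 16 16 15 15 15 13  9  4  2  2  2  2  1  1  2  1  1  1  2  2  2  2  2  2  2  2  3  4  6  8 12 16 17 17 17 17 17 17 17 17 17 17 17
174 16 16 16 15 11  7  5  4  4  4  3  3  2  1  1  1  1  1  1  1 
[... 1159 characters left out ...]
  2  2  3  2  2  2  2  2  2  2  2  2  2  3  2  2  2  3  4  6  8  8  9 10 11 10 10 11  9  9 11 14 17 17 17 17
192 17 17 17 16 12  7  6  6  6  6  4  4  3  3  3  2  2  2  2  2  2  2  2  2  3  3  4  5  5  7  7  7  7  7 10  9  9 10 10 10 10 10 11 15 16 17 17 17
194 16 16 17 16 12  7  6  6  7  7  7  6  6  6  5  4  4  4  4  4  4  4  4  4  5  6  8  7  7  7  7  7  7  7 10 11 11 10 11 11 11  9 12 15 16 17 17 17
196 17 17 16 16 13  7  6  6  7  6  7  7  7  7  7  7  7  7  7  7  7  7  7  7  7  7  7  7  7  7  7  7  7  8  9 10 11 10  9  9 10  9 10 15 16 17 17 17
198 17 17 17 16 14  8  7  7  7  7  7  7  8  8  7  7  7  8  8  8  8  7  8  8  8  8  8  8  8  8  8  8  8  8  9 10 10 10 10 10  9  9 10 14 17 17 17 17
```

```bash
python3 way.py 533.8 31.1 106 -88.4 2
```

```text
pos [0.5318 0.0294 0.1153] yaw -88.49 tilt [ 0.0373 -0.0527] d [ 2.   1.7 -9.3] F [-0.1 -0.2 -2.5] q6 1.53
[-1.1, -0.9, 4.7] -0.05
[-1.1, -0.9, 4.7] -0.05
```

{"method": "carry_out", "body": {
  "series": [
    [[-1.1,-1,4.7],0],
    [[-1.1,-1,4.7],0],
    [[0,0,0],0]
  ]
}}

```text
clock: 12.03
position: [0.5341, 0.0299, 0.1039]
ee_rot: [0.007, 0.716, -0.698, 0.031]
contact_force: [0.2, -0.2, -1.6]
width: 0.0131
```

```bash
python3 key.py w6; python3 way.py 533.8 31.1 95 -88.4 2; python3 - <<'E'
import cv2,numpy as np
f=cv2.imread('pics/w6.png');h=cv2.cvtColor(f,cv2.COLOR_BGR2HSV)
for y in range(164,214,2): print(y,' '.join(f"{h[y,x,1]//10:2d}" for x in range(296,344,1)))
E
```

```text
pos [0.5341 0.0299 0.1039] tilt [ 0.0347 -0.0531]
[  268   104   102   167 11496]
hole [ 300  132   39   78 2038] [318.26643768 177.15309127]
large centre px [np.float64(319.0735294117647), np.float64(191.5)] rows 175 208 w (np.int64(301), np.int64(337))
keyhole world [0.5699 0.03  ] rel tcp [35.8  0.2]
edge yaw 1.58 y at x 0.0549
edge yaw 1.11 y at x 0.0043
stud(.084) at pred [[313.8 191. ]]
pos [0.5341 0.0298 0.1042] yaw -88.59 tilt [ 0.0349 -0.0533] d [-0.3  1.3 -9.2] F [ 0.1 -0.6 -2.5] q6 1.54
[-0.9, 0.3, 4.6] -0.1
[-0.9, 0.3, 4.6] -0.1
164 16 16 16 17 17 16 17 17 17 17 16 16 12  7  6  7  7  8  8  7  7  7  7  7  7  7  7  7  7  7  9 11 11  9 11 14 17 17 17 17 17 17 17 17 17 17 17 17
166 17 17 17 17 17 17 17 17 17 17 17 16 13  7  6  7  6  7  7  7  7  7  8  7  7  7  7  7  7  8  9 11 11 10 11 15 17 17 17 17 17 17 17 17 17 17 17 17
168 17 17 16 17 17 17 17 17 17 17 17 16 12  7  7  8  8  9  8  8  7  7  8  7  7  7  7  7  7  8 10 10 10  9 11 14 17 17 17 17 17 17 17 17 17 17 17 17
170 17 17 17 17 17 17 17 17 17 17 17 16 13  7  7  7  6  6  5  5  6  5  5  6  6  6  7  8  8  7  7  7  7  7  8 
[... 2446 characters left out ...]
  9 10  9  9 10 10  9 10 10 11 10 10 11 10 10  9 11 10 10  9 10 10  9 10  9  9  9  9  9  9 12 16 17 17 17 17
206 17 16 17 17 15 11  7  9  9  9  9 10  9  9  9 10  9  9 11  9 10  9  9 10 10 10  9  9 10 10  9  9 10  9 10 10  9 10  9  9  8  9 11 15 17 17 17 17
208 17 16 17 17 16 11  8  8  9  9  9  9  9 10  8  9  9  9  9 10 10 10 10 10 11 10 10  9 11 10 11  9 10  9 10 10  9 10 10 10  9  9 12 16 17 17 17 17
210 16 17 17 17 16 14 13 12 13 14 14 13 14 14 13 14 14 14 13 13 14 15 14 14 14 14 14 15 14 14 14 14 14 14 14 14 14 14 15 14 14 14 13 16 17 17 17 17
212 17 17 17 17 16 16 16 16 16 17 17 17 17 16 16 17 17 17 17 17 17 17 17 16 17 17 17 17 17 17 16 17 17 17 17 17 17 16 16 16 17 17 16 17 17 17 17 17
```

Stud at about (570,31.2) mm, opening at about (570,30). I'll shift 1.2 mm in +y and go down.

{"method": "carry_out", "body": {
  "series": [
    [[-1.0,0,4],0],
    [[-1.0,0.2,5],0],
    [[-0.3,0.2,5],0]
  ]
}}

```text
clock: 12.33
position: [0.5352, 0.0311, 0.0906]
ee_rot: [0.006, 0.715, -0.698, 0.032]
contact_force: [1.3, -0.3, -2.3]
width: 0.0128
```

```bash
python3 way.py 534 31.1 85 -88.4 2
```

```text
pos [0.5352 0.0311 0.0906] yaw -88.63 tilt [ 0.0384 -0.0535] d [-1.2 -0.  -5.6] F [ 1.3 -0.3 -2.3] q6 1.55
[-0.2, 0.7, 2.8] -0.11
[-0.2, 0.7, 2.8] -0.11
```

{"method": "carry_out", "body": {
  "series": [
    [[-0.3,0.8,3],0],
    [[-0.2,0.6,3],0],
    [[0,0,2],0]
  ]
}}

```text
clock: 12.58
position: [0.5348, 0.0314, 0.0837]
ee_rot: [0.005, 0.715, -0.698, 0.033]
contact_force: [-6.5, -0.5, 25.7]
width: 0.0132
```

```bash
python3 key.py w7; python3 way.py 506 31.1 85 -88.4 2;  python3 -c "
import cv2;f=cv2.imread('pics/w7.png')[90:290,200:440];cv2.imwrite('pics/w7c.png',cv2.resize(f,None,fx=3,fy=3,interpolation=cv2.INTER_CUBIC))"
```

```text
pos [0.5348 0.0314 0.0837] tilt [ 0.0405 -0.0534]
[  269   106   103   165 11260]
hole [ 301  133   38   80 2287] [319.46611281 177.08439003]
large centre px [np.float64(319.4142857142857), np.float64(193.0)] rows 176 210 w (np.int64(301), np.int64(338))
keyhole world [0.5698 0.0313] rel tcp [35.  -0.1]
edge yaw 1.32 y at x 0.0561
edge yaw 1.42 y at x 0.0046
stud(.084) at pred [[317.9 201.6]]
pos [0.5348 0.0314 0.0839] yaw -88.66 tilt [ 0.0405 -0.0532] d [-28.8  -0.3   1.1] F [-3.2  0.1  9.9] q6 1.55
[-0.1, 14.4, -1.1] -0.13
[-0.2, 14.4, -1.1] -0.13
```

View pics/w7c.png

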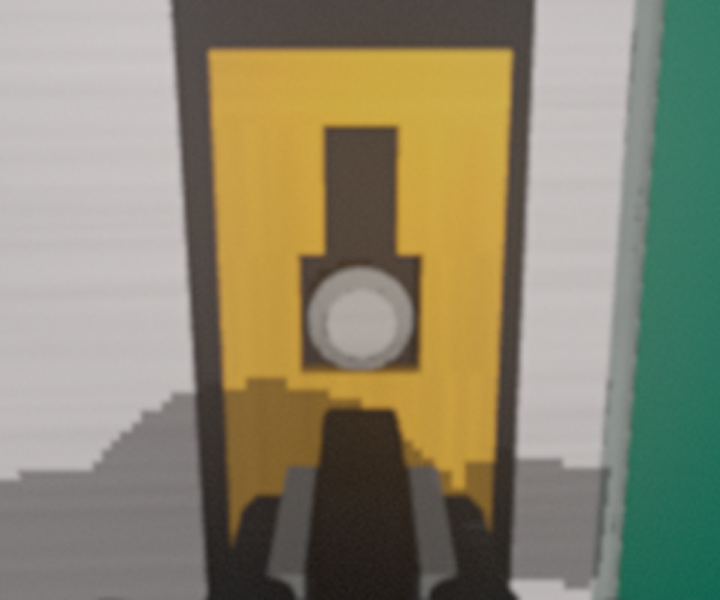

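The opening (301–338,176–210) is now down around the stud head, which stands proud in the middle of it, and the link is on the seat. Next, slide the link toward the front.

{"method": "carry_out", "body": {
  "series": [
    [[0,6,-0.6],0],
    [[0,7.5,-0.4],0],
    [[0,7.5,-0.4],0],
    [[0,5,-0.2],0]
  ]
}}

```text
clock: 12.97
position: [0.5123, 0.0308, 0.0848]
ee_rot: [0.001, 0.715, -0.698, 0.037]
contact_force: [4.4, -0.3, -3.0]
width: 0.013
```

```bash
python3 key.py w8; python3 way.py 506 31.1 85 -88.4 2
```

```text
pos [0.5123 0.0308 0.0848] tilt [ 0.0508 -0.0532]
[  269   105   103   165 11125]
hole [ 301  133   38   78 2528] [319.62737342 173.84414557]
large centre px [np.float64(319.66037735849056), np.float64(176.5)] rows 143 210 w (np.int64(302), np.int64(338))
keyhole world [0.5565 0.0308] rel tcp [44.2 -0. ]
edge yaw 1.35 y at x 0.0561
edge yaw 1.32 y at x 0.0044
stud(.084) at pred [[317.6 157.4]]
pos [0.511  0.0308 0.0847] yaw -88.66 tilt [ 0.0488 -0.0533] d [-5.   0.3  0.3] F [ 1.1 -0.3 -3.2] q6 1.55
[-0.2, 2.5, -0.3] -0.13
[-0.2, 2.5, -0.3] -0.13
```

{"method": "carry_out", "body": {
  "series": [
    [[0,4,0],0],
    [[0,3.5,0],0],
    [[0,2.5,0],0]
  ]
}}

```text
clock: 13.27
position: [0.5067, 0.0306, 0.0848]
ee_rot: [-0.003, 0.715, -0.698, 0.041]
contact_force: [10.2, -0.8, -11.2]
width: 0.0129
```

```bash
python3 key.py w9|head -1; python3 way.py 506 31.1 85 -88.4 1
```

```text
pos [0.5067 0.0306 0.0848] tilt [ 0.0624 -0.0525]
pos [0.5066 0.0307 0.0848] yaw -88.71 tilt [ 0.0626 -0.0525] d [-0.6  0.4  0.2] F [ 8.3  0.9 -9.5] q6 1.55
[-0.4, 0.6, -0.2] -0.31
```

{"method": "carry_out", "body": {
  "series": [
    [[0,0,0],0],
    [[0,0,0],0]
  ],
  "fingers": 34
}}

```text
clock: 13.48
position: [0.5064, 0.0306, 0.0851]
ee_rot: [-0.003, 0.715, -0.698, 0.041]
contact_force: [-0.5, -0.3, 0.8]
width: 0.0337
```

```bash
python3 key.py w10; python3 way.py 506 31.1 85 -88.4 1;  python3 -c "
import cv2;f=cv2.imread('pics/w10.png')[80:280,200:440];cv2.imwrite('pics/w10c.png',cv2.resize(f,None,fx=3,fy=3,interpolation=cv2.INTER_CUBIC))"
```

```text
pos [0.5064 0.0306 0.0851] tilt [ 0.0626 -0.0526]
[  270   105   100   244 15138]
hole [ 301  122   38   88 2670] [319.28426966 167.99438202]
large centre px [np.float64(319.3333333333333), np.float64(169.5)] rows 131 208 w (np.int64(301), np.int64(338))
keyhole world [0.5544 0.0308] rel tcp [48.   0.2]
hole [ 309  225   30   98 2731] [323.21091175 273.96558037]
large centre px [np.float64(323.4431818181818), np.float64(277.5)] rows 234 321 w (np.int64(310), np.int64(338))
keyhole world [0.4902 0.0269] rel tcp [-16.2  -3.6]
edge yaw 1.39 y at x 0.0557
edge yaw 1.6 y at x 0.0051
stud(.084) at pred [[317.3 145.3]]
pos [0.5062 0.0306 0.0851] yaw -88.71 tilt [ 0.0623 -0.0527] d [-0.2  0.5 -0.1] F [ 0.1 -1.3  0.6] q6 1.55
[-0.5, 0.2, 0.1] -0.31
```

View pics/w10c.png

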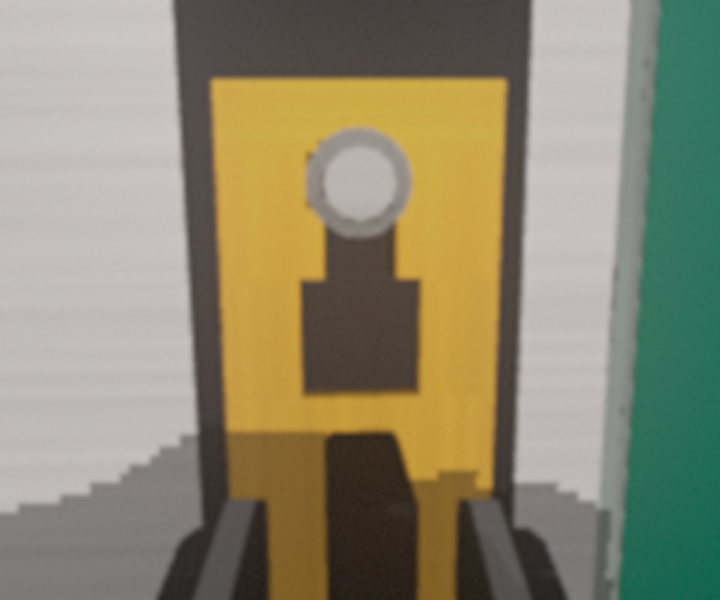

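```bash
python3 - <<'E'
from h import *
f,K,Rc,o,s=grab("wrist")
h=cv2.cvtColor(f,cv2.COLOR_BGR2HSV)
a=cast([[320,173.2],[320,210.8],[320,192],[320,105.5]],K,Rc,o,.075);st=cast([319.7,141],K,Rc,o,.084)
print("large end edges/centre/front x",a[:,0].round(4),"stud",st.round(4),"gap",(st[0,0]-a[2,0])*1e3,"front-stud should be 17:",(a[3,0]-st[0,0])*1e3)
c=h[:,320,1];print([ (i,int(v)) for i,v in enumerate(c) if 100<=i<=112 or 204<=i<=216 or 166<=i<=178 or 118<=i<=126 or 156<=i<=162])
print("cam",o)
E
```

```text
large end edges/centre/front x [0.5521 0.5309 0.5416 0.587 ] stud [[0.5695 0.0314]] gap 27.89992362252103 front-stud should be 17: 17.42397605083901
[(100, 45), (101, 41), (102, 42), (103, 40), (104, 69), (105, 124), (106, 152), (107, 163), (108, 167), (109, 165), (110, 167), (111, 170), (112, 167), (118, 169), (119, 168), (120, 155), (121, 119), (122, 69), (123, 32), (124, 20), (125, 20), (126, 22), (156, 28), (157, 29), (158, 35), (159, 54), (160, 70), (161, 71), (162, 67), (166, 73), (167, 68), (168, 70), (169, 68), (170, 72), (171, 68), (172, 67), (173, 69), (174, 68), (175, 77), (176, 72), (177, 69), (178, 71), (204, 70), (205, 70), (206, 72), (207, 74), (208, 88), (209, 129), (210, 171), (211, 181), (212, 181), (213, 181), (214, 177), (215, 180), (216, 178)]
cam [0.57597015 0.03940876 0.23286645]
```

{"method": "carry_out", "body": {
  "series": [
    [[0.5,0,0],0],
    [[0,0,0],0],
    [[0,3,0],0],
    [[0,3,0],0]
  ],
  "fingers": 8,
  "squeeze": 40
}}

```text
clock: 13.92
position: [0.505, 0.0304, 0.0871]
ee_rot: [-0.007, 0.715, -0.698, 0.044]
contact_force: [6.9, -0.4, -5.4]
width: 0.0135
```

{"method": "carry_out", "body": {
  "series": [
    [[0,0,0],0],
    [[0,0,0],0],
    [[0,0,0],0]
  ],
  "fingers": 40
}}

```text
clock: 14.17
position: [0.5041, 0.0303, 0.0873]
ee_rot: [-0.007, 0.715, -0.698, 0.044]
contact_force: [0.2, -0.5, 0.3]
width: 0.0399
```

```bash
python3 way.py 506 31.1 125 -88.4 2
```

```text
pos [0.5041 0.0303 0.0873] yaw -88.74 tilt [ 0.0729 -0.052 ] d [ 1.9  0.8 37.7] F [ 0.2 -0.5  0.3] q6 1.54
[0.6, -2.3, -18.7] -0.17
[0.6, -2.3, -18.7] -0.17
```

{"method": "carry_out", "body": {
  "series": [
    [[0.6,-2.3,-19],0],
    [[0.6,-2.3,-20],0],
    [[1.5,-2.5,-38],0],
    [[0,20,-35],0],
    [[0,30,-20],0],
    [[0,0,0],0]
  ]
}}

```text
clock: 14.67
position: [0.4464, 0.0331, 0.2183]
ee_rot: [-0.001, 0.715, -0.698, 0.039]
contact_force: [-0.3, 0.3, -0.8]
width: 0.0402
```

```bash
python3 - <<'E'
from h import *
f,K,Rc,o,s=grab("wrist","w11");print(s["position"],s["contact_force"],s["clock"])
g,*_=grab("top","t11")
a=cv2.resize(f[0:240,:],(700,262));b=cv2.resize(g[130:310,160:480],None,fx=1.9,fy=1.9)
c=np.zeros((262+b.shape[0],700,3),np.uint8);c[:262]=a;c[262:,:b.shape[1]]=b;cv2.imwrite("pics/fin.png",c)
E
```

```text
[0.44637741 0.03309161 0.218305  ] [-0.31452376  0.28037162 -0.82892645] 14.6667
```

View pics/fin.png

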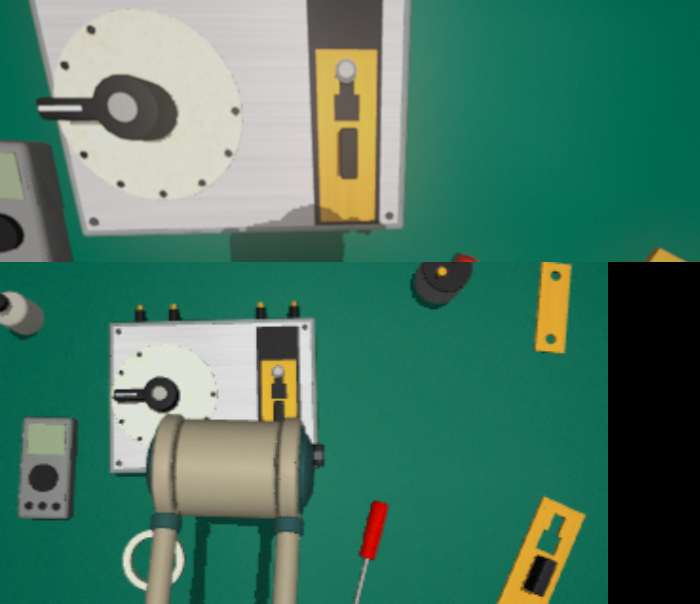

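The final view shows the arm over the sixth dot past the stop dot: dots 1–5 lie below it at (228,153) to (84,155), and dots 7 and 8 are above. The link is flat on the strip with the stud at the slot end, and the gripper is clear of everything.

```bash
python3 -c "
from rig import manip
print(manip.sign_off())"
```

```text
the job is handed in; nothing more can be done
None
```

The job is done and handed in at about 15 s on the robot's clock; no verdict was reported.

- **Selector:** I gripped the arm and wound it back against its stop, which resisted with about 5 N. I then turned it forward four clicks gripped and pushed it two more with the open fingers. The last pictures show it on the sixth dot past the stop.
- **Link:** I gripped the smaller keyhole link by its fin, pressed its opening over the stud head and slid it toward the front of the box. It caught slightly because the tool had tilted, so I let it drop flat. The stud was then 27.9 mm beyond the opening's centre, against 28 mm nominal. I pulled it once more until it stopped at about 7 N and let go. In the last picture it lies flat along the black strip.
- **Final state:** the gripper is clear with no contact force. The strap, canister and meter were never touched and look unmoved.
- **Checks that disagreed:**
  - The stud was about 2.5 mm from where the top camera put it; I used the wrist camera's position.
  - The tool tilted up to about 5° during the run and could not be commanded back.
  - The selector began three clicks from the stop, which didn't matter because I wound it fully back first.

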